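# Dry-stack a turned box in its jig and hold it up

## Robot

A 6-joint arm with a two-finger parallel gripper is mounted at the origin on the work surface. World frame = base frame: x ahead of the robot, y to its left, z up, the work surface at z = 0. Lengths are in m, angles in rad, forces in N, time in s.
With the tool pointing down it reaches from about 0.3 to 0.775 m from the base axis. Payload 14.6 kg.
Tool frame: the origin (TCP) lies on the centre line of the jaws, within the pads' length; the fingertips stand 19 mm ahead of it and the grasp point (between the pads) is the TCP; y points along the fingers, x is the direction in which the jaws open and shut, and the axes are right-handed (so a half turn about y gives the same grasp; the last joint's range is limited). The gripper opens to 94 mm and grips with 3 to 60 N. Pads are 16 mm wide; open, the fingers measure 119 mm over their backs; the gripper's body (75 mm by 177 mm) begins 78 mm behind the grasp point.
Start: joints at [-1.289, 0.3, 1.521, -0, 1.321, -0.067], TCP at [0.188, -0.517, 0.224] pointing down, gripper open.
Joint ranges: [-3.03, 3.03], [-0.79, 2.21], [0.23, 2.52], [-1.04, 4.18], [0, 3.07], [-2.55, 2.55]. Speed limits (rad/s): [2.22, 2.22, 2.57, 3.14, 3.14, 3.14].

## Interface

Orientations are given as [roll, pitch, yaw] about the fixed x, y, z axes, in that order (R = Rz(yaw) Ry(pitch) Rx(roll)).
In Python, from station import ctrl, optics gives the robot as it stands.
- The arm moves only by the tool jog_arm, never from a script. Its argument "targets" is a list of rows, each a list of 3 entries, a list of its own where there are three numbers: the finger opening in cm, from 0 to 9.4, then the shift along the tool's x, y, z in cm, then the turn about the tool's y in rad. A call has 1 to 10 rows; each row is the pose to reach, as a shift and turn from the pose commanded when the call began, along the tool's axes at that moment; what a row does not reach only later rows make up. A row lasts 1/10 s, in which the tool goes at most 50 mm and 8.59 degrees, less where a joint would pass 70% of its speed; a pose out of reach is approached as far as the arm can. A call with a gripper value outside its range is refused whole. The fingers move at their own pace and stop on an object; "grip_force" is the grip in N (left out, the last holds). Time passes only in rows, so rows that repeat a pose let the fingers close. It gives the time, the measured TCP pose, the force and the opening at its end, in the units of the state.
- ctrl.get_obs(): the state, without advancing time (a new reading comes with each control period).
- optics.camera(name): name is "side" or "top" or "wrist"; returns a dict with "img" (420x560x3 uint8, red, green, blue), "range_z" (420x560 float32, m along the optical axis (not along the pixel's ray), 0 where there is no reading), "camera_matrix" (3x3 intrinsics, pixels), "world_to_cam" (4x4, takes a point from world to camera coordinates); the wrist camera has in their place "mount" (4x4, takes a point from camera to tool coordinates, whose origin is the TCP and whose axes are the tool frame's). Camera axes: x right, y up, looking along -z (the intrinsics and any distortion apply to the point x, -y, -z); pixel columns grow to the right and rows downward; lengths in m; the calibration is good to about 2 mm. A picture is of the moment at which its call begins: read the wrist's pose just before it.
- ctrl.hand_in(): hands the job in, once; it reports no verdict.
The state is a dict: "time_s": time; "qpos": joint angles; "joint_vel": joint speeds; "tau": joint torques, N m; "ee_pos": TCP position; "eef_rot": TCP orientation; "force": force on the tool from outside, world axes, zero at the start; "moment": the same for the moment, N m; "grip_width": finger opening in m.
Only numpy, scipy, OpenCV 4.12 (cv2) and the standard library are available. Lean on these libraries where they do the work, as an engineer would, in place of code of your own. Each camera call takes 0.05 s, during which the arm holds its last target. There are 200 camera calls.

## Task

Finish dry-stacking the small turned box whose cup-shaped body stands between the four pins of the assembly jig: set the small ring squarely on the body, let it go, then the small plain disc squarely on the ring and let it go. Then grip the stack by the body, lift all three together out of the jig until the body's underside is about 5 cm above the pin tips, and finish still holding the stack there, level and still. Leave everything else on the bench where it is, the bigger ring and bigger disc included.

Things in the scene. Friction and masses are not known exactly. Their poses are not given: they have to be found in the camera images.
- body: pale wood turned cup, round, 54 mm outside diameter, 50 mm high, open at the top (bore 36 mm), about 70 g, already standing upright in the jig pocket, its top 62 mm above the bench. Origin: centre of its underside; z up its axis.
- spacer: the small pale wood ring, round, 50 mm outside diameter, 32 mm hole, 12 mm thick, about 20 g, lying flat. Origin: centre of its underside; z up its axis. Both faces are alike. Starts in one of four spots beside the jig (two to the left, two to the right), shared at random by small ring, small disc, bigger ring and bigger disc.
- disc: the small plain solid pale wood disc without a hole, 50 mm diameter, 12 mm thick, about 25 g, lying flat. Origin: centre of its underside; z up its axis. Both faces are alike.
- jig: jig fixed to the bench: plywood board 120 x 120 x 12 mm, four upright steel pins of 12 mm diameter, tips 90 mm above the bench (top 9 mm tapered), axes at x +-30.5, y +-16.2 mm in the jig frame. Radial play between pins: body 1.5 mm, ring and disc 3.5 mm. Open to its +y and -y: room for fingers closing along the jig y. Origin: centre of board underside; z up. Place and yaw (+-0.4 rad) vary.
- jig_pocket (a point): middle of the pocket's floor: on the jig board's top, 12 mm above the bench, centred between the four pins; axes as the jig's. The full stack of body, ring and disc reaches 74 mm above this point.
- big_ring: bystander: a bigger pale wood ring, 76 mm outside, 52 mm hole, 18 mm thick, flat on the bench; not part of the box. Origin: centre of its underside.
- big_disc: bystander: a bigger pale wood disc, 72 mm wide, 16 mm thick, flat on the bench; not part of the box. Origin: centre of its underside.
- bowl: bystander: wooden bowl, 100 mm wide, 45 mm high, beyond the jig. Origin: centre of its underside.
- sanding_block: bystander: cork sanding block, 100 x 55 x 34 mm, between robot and jig. Origin: centre of its underside.
- sample_board: bystander: dark wood sample board, 70 x 130 x 14 mm, between robot and jig. Origin: centre of its underside.
- brush: bystander: dust brush lying on the left of the bench, under 40 mm high. Origin: under its middle.
- offcut: bystander: wood offcut, 60 x 45 x 40 mm, on the right of the bench. Origin: centre of its underside.
- wax_jar: bystander: closed amber wax jar, 64 mm wide, 55 mm high, on the right of the bench. Origin: centre of its underside.
Not all that is in view belongs to the job. Leave any black, blue or red look-alike of the body alone.

How it is judged:
By the outcome, as a careful person would: the job done as asked, in the order asked, and still so for the second after the job is handed in, while the arm keeps its last pose, push and grip.
It also fails if it takes over 69 s, if anything falls off the work surface, if the arm or the gripper's body presses on something with over 40 N, if the wrist force passes 120 N, or if a joint passes its speed limit or range.

## Working session

There is one attempt and no reset: what is moved stays moved. The work goes in short steps, Python scripts to look and compute and a tool call to move; the robot and the scene stay as the last step left them, time stands still between calls to the robot, and variables do not carry over. Pictures are saved under pics/ and viewed, about 8 in all and at most 12, crops included, and the job is handed in when it is done.

Besides the shell and the picture viewer there is one more tool, called by a JSON object that holds its "fn" and its "kwargs", one argument or row to a line. jog_arm: Moves the arm, as the interface text tells. Its arguments: {"type":"object","properties":{"targets":{"type":"array","items":{"type":"array"}},"grip_force":{"type":"number"}},"required":["targets"]}

```bash
mkdir -p pics; ls; cat > h.py <<'E'
import numpy as np, cv2
from scipy.spatial.transform import Rotation as R
from station import ctrl, optics
def T_tool(o):
    T=np.eye(4);T[:3,:3]=R.from_euler('xyz',o['eef_rot']).as_matrix();T[:3,3]=o['ee_pos'];return T
def shot(name):
    o=ctrl.get_obs();c=optics.camera(name)
    c['c2w']=T_tool(o)@c['mount'] if name=='wrist' else np.linalg.inv(c['world_to_cam'])
    return c
def save(c,fn): cv2.imwrite('pics/'+fn,cv2.cvtColor(c['img'],cv2.COLOR_RGB2BGR))
def cloud(c):
    K=c['camera_matrix'];z=c['range_z'];v,u=np.mgrid[:z.shape[0],:z.shape[1]]
    P=np.stack([(u-K[0,2])/K[0,0]*z,-(v-K[1,2])/K[1,1]*z,-z],-1)
    return P@c['c2w'][:3,:3].T+c['c2w'][:3,3]
def ray(c,uv,h):
    K=c['camera_matrix'];uv=np.atleast_2d(np.asarray(uv,float))
    d=np.stack([(uv[:,0]-K[0,2])/K[0,0],-(uv[:,1]-K[1,2])/K[1,1],-np.ones(len(uv))],-1)@c['c2w'][:3,:3].T
    p=c['c2w'][:3,3];return p+d*((h-p[2])/d[:,2])[:,None]
E
python3 - <<'E'
from h import *
o=ctrl.get_obs();print(o)
c=shot('top');save(c,'top0.png');print(c.keys(),c['camera_matrix'],c['c2w'].round(3))
s=shot('side');save(s,'side0.png');print(s['c2w'].round(3))
print(shot('wrist')['mount'].round(3))
E
```

```text
pics
{'time_s': 0.0, 'qpos': array([-1.28860268e+00,  3.00472120e-01,  1.52158929e+00,  1.02493264e-05,
        1.32071193e+00, -6.66030777e-02]), 'joint_vel': array([-0.00039923, -0.00103965, -0.00094948,  0.00088878, -0.00130204,
        0.00017008]), 'tau': array([ 8.76952035e-04, -5.31806231e+01, -3.52738667e+01,  7.08495034e-02,
        2.44282099e-02, -1.36215681e-04]), 'ee_pos': array([ 0.18790097, -0.51664421,  0.22388229]), 'eef_rot': array([-1.57070784e+00,  1.17740432e-03, -1.22200209e+00]), 'force': array([0.5616428 , 0.07605742, 0.08999387]), 'moment': array([-0.02932082, -0.00176152, -0.00401262]), 'grip_width': 0.09405360688816945}
dict_keys(['img', 'range_z', 'camera_matrix', 'world_to_cam', 'c2w']) [[512.94640705   0.         272.09082671]
 [  0.         512.94640705 209.05560049]
 [  0.           0.           1.        ]] [[ 0.007  0.989 -0.15   0.324]
 [-1.     0.006 -0.006 -0.024]
 [-0.006  0.15   0.989  1.645]
 [ 0.     0.     0.     1.   ]]
[[-0.859  0.364 -0.361  0.143]
 [-0.512 -0.58   0.634  0.71 ]
 [ 0.022  0.729  0.685  0.787]
 [ 0.     0.     0.     1.   ]]
[[ 1.    -0.001  0.    -0.001]
 [ 0.     0.254 -0.967 -0.161]
 [ 0.001  0.967  0.254  0.074]
 [ 0.     0.     0.     1.   ]]
```

View pics/top0.png

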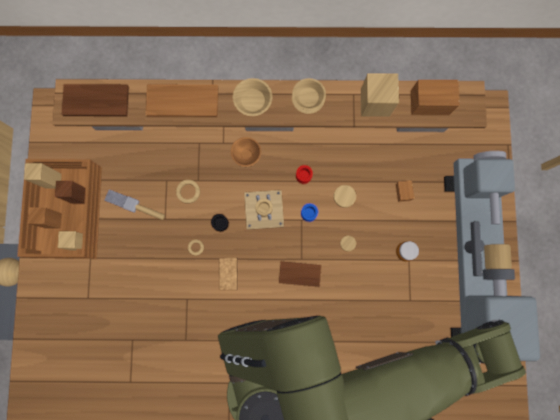

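The top view shows the jig with body at (264,210), small ring (196,247), small disc (348,243), big ring (188,191) and big disc (345,196). The look-alikes are black (220,222), blue (309,212) and red (304,174).

```bash
python3 - <<'E'
from h import *
c=shot('top');
for n,uv,h in [('ring',(196,247),.012),('disc',(348,243),.012),('body',(264,208),.062),('bigring',(188,191),.018),('bigdisc',(345,196),.016),('black',(220,222),.03),('blue',(309,212),.03)]:
    print(n,ray(c,uv,h).round(3))
P=cloud(c)
for q in [(196,247),(220,222),(309,212),(304,174),(348,243),(300,300)]: print(q,P[q[1]-9:q[1]+10,q[0]-9:q[0]+10,2].max().round(3))
g=cv2.resize(c['img'][130:300,90:430],None,fx=2,fy=2)
E
```

```text
ring [[0.447 0.229 0.012]]
disc [[ 0.463 -0.255  0.012]]
body [[0.566 0.012 0.062]]
bigring [[0.627 0.259 0.018]]
bigdisc [[ 0.614 -0.247  0.016]]
black [[0.525 0.152 0.03 ]]
blue [[ 0.559 -0.13   0.03 ]]
(196, 247) 1.645
(220, 222) 1.645
(309, 212) 1.645
(304, 174) 0.057
(348, 243) 1.645
(300, 300) 1.645
```

View pics/side0.png

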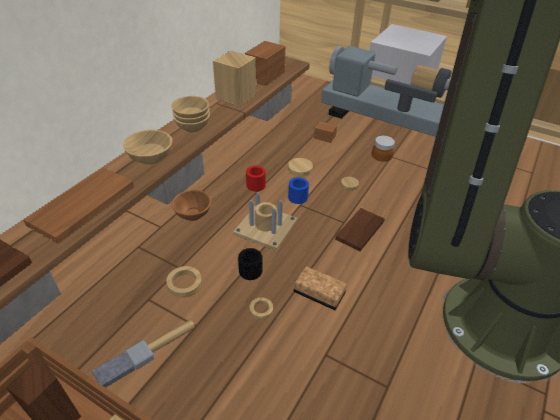

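The side view agrees with the top view: small ring at (261,308), small disc at (350,183), body in the jig at (265,215). Next is a helper that gives shifts in tool axes.

```bash
cat >> h.py <<'E'
def plan(p,yaw):
    o=ctrl.get_obs();T=T_tool(o);d=T[:3,:3].T@(np.array(p)-T[:3,3])*100
    y0=np.arctan2(T[1,0],T[0,0]);t=-((yaw-y0+np.pi)%(2*np.pi)-np.pi)
    print('shift cm',d.round(2),'turn',round(t,3),'rows',np.ceil(max(np.linalg.norm(d)/5,abs(t)/.15)))
E
python3 - <<'E'
from h import *
plan([.463,-.255,.16],-1.57)
E
```

```text
shift cm [-15.19   6.42  34.8 ] turn 0.348 rows 8.0
```

{"fn": "jog_arm", "kwargs": {
  "targets": [
    [9.4,[-15.2,6.4,34.8],0.348],
    [9.4,[-15.2,6.4,34.8],0.348],
    [9.4,[-15.2,6.4,34.8],0.348],
    [9.4,[-15.2,6.4,34.8],0.348],
    [9.4,[-15.2,6.4,34.8],0.348],
    [9.4,[-15.2,6.4,34.8],0.348],
    [9.4,[-15.2,6.4,34.8],0.348],
    [9.4,[-15.2,6.4,34.8],0.348],
    [9.4,[-15.2,6.4,34.8],0.348],
    [9.4,[-15.2,6.4,34.8],0.348]
  ]
}}

```text
time_s: 1.2
ee_pos: [0.4632, -0.2546, 0.1601]
eef_rot: [-1.572, 0.0, -1.568]
force: [0.0, -1.1, -0.2]
grip_width: 0.0943
```

```bash
python3 - <<'E'
from h import *
print(ctrl.get_obs())
c=shot('wrist');save(c,'w1.png')
plan([.566,.012,.22],-1.57)
E
```

```text
{'time_s': 1.2, 'qpos': array([-5.71878275e-01,  3.15515904e-01,  1.65716374e+00, -1.61251826e-04,
        1.16966308e+00,  9.96459340e-01]), 'joint_vel': array([-0.04031016, -0.01355355,  0.00292128, -0.00189335,  0.00027024,
       -0.00636795]), 'tau': array([  2.43509509, -51.01446748, -33.09972882,   0.15023535,
        -0.08806689,   0.20687462]), 'ee_pos': array([ 0.4631799 , -0.25463154,  0.16014305]), 'eef_rot': array([-1.57150668e+00,  2.82905068e-04, -1.56827470e+00]), 'force': array([ 0.00464428, -1.08552541, -0.20671533]), 'moment': array([ 0.02919166,  0.01340587, -0.02406828]), 'grip_width': 0.09426721638791798}
shift cm [-26.73  -5.96  10.35] turn 0.0 rows 6.0
```

View pics/w1.png

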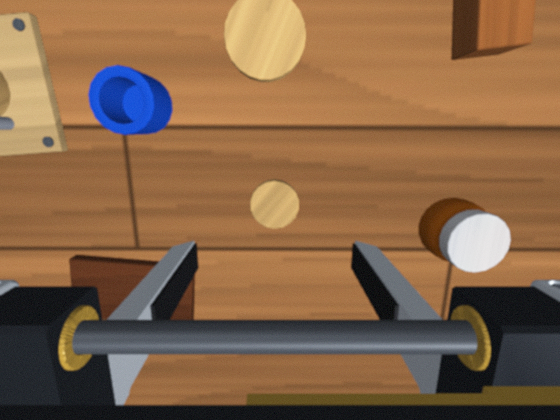

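The wrist view shows the small disc at (274,204), the big disc at (265,38), the blue decoy at (130,100) and the jig at the left edge.

```bash
cat >> h.py <<'E'
def rnd(c,uv,h,r=60,diam=None):
    "pale round thing near uv: hull of pale mask -> plane h -> circle"
    hsv=cv2.cvtColor(c['img'],cv2.COLOR_RGB2HSV);L=hsv[...,2].astype(int)
    m=((c['img'][...,2]>95)&(c['img'][...,0]>165)&(hsv[...,1]<160)).astype(np.uint8)
    w=np.zeros_like(m);cv2.circle(w,(int(uv[0]),int(uv[1])),r,1,-1);m&=w
    cs,_=cv2.findContours(m,cv2.RETR_EXTERNAL,cv2.CHAIN_APPROX_NONE)
    k=cv2.convexHull(max(cs,key=cv2.contourArea))[:,0]
    P=ray(c,k,h);(x,y),rr=cv2.minEnclosingCircle(P[:,:2].astype(np.float32))
    M=cv2.moments(P[:,:2].astype(np.float32)[:,None]*1000)
    print('circle',x,y,'d',2*rr,'centroid',M['m10']/M['m00']/1000,M['m01']/M['m00']/1000,'pix',k.min(0),k.max(0))
    return m
E
python3 - <<'E'
from h import *
c=shot('wrist')
print(c['img'][204,274],c['img'][204,340],c['range_z'][204,274])
rnd(c,(274,204),.012,45); print(cloud(c)[200:208:3,270:280:4].round(4).tolist())
E
```

```text
[199 162 106] [147 101  63] 0.31573877
circle 0.46436214447021484 -0.2538507580757141 d 0.04920279607176781 centroid 0.4643381963923656 -0.2538494961889333 pix [250 181] [297 227]
[[[0.469, -0.2504, 0.0123], [0.4689, -0.2544, 0.0117], [0.4691, -0.2584, 0.0129]], [[0.4656, -0.2503, 0.0112], [0.4659, -0.2544, 0.0123], [0.4662, -0.2584, 0.0134]], [[0.4625, -0.2503, 0.0112], [0.4627, -0.2544, 0.0121], [0.4629, -0.2584, 0.0127]]]
```

{"fn": "jog_arm", "kwargs": {
  "targets": [
    [9.4,[-26.7,-6,10.4],0],
    [9.4,[-26.7,-6,10.4],0],
    [9.4,[-26.7,-6,10.4],0],
    [9.4,[-26.7,-6,10.4],0],
    [9.4,[-26.7,-6,10.4],0],
    [9.4,[-26.7,-6,10.4],0],
    [9.4,[-26.7,-6,10.4],0],
    [9.4,[-26.7,-6,10.4],0]
  ]
}}

```text
time_s: 2.1
ee_pos: [0.5667, 0.0113, 0.2205]
eef_rot: [-1.571, -0.0, -1.57]
force: [0.5, -0.3, 0.7]
grip_width: 0.0941
```

```bash
python3 - <<'E'
from h import *
print(ctrl.get_obs()['joint_vel'].round(3))
c=shot('wrist');save(c,'w2.png')
np.savez('w2.npz',**c)
plan([.447,.229,.16],-1.57)
E
```

```text
[-0.033 -0.002  0.021 -0.002 -0.006 -0.005]
shift cm [-21.84   6.03 -11.96] turn -0.001 rows 6.0
```

View pics/w2.png

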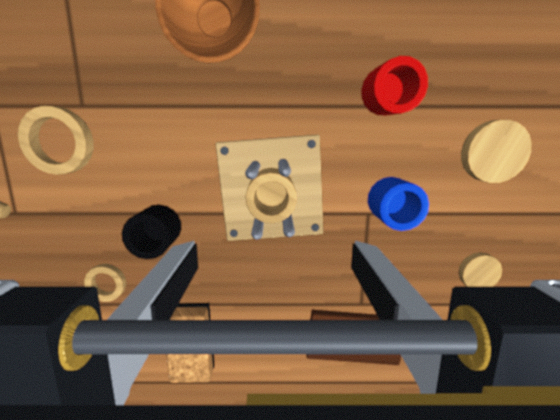

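The jig board spans (217,137)-(323,240), the body rim is at (271,195), the pin pairs sit above and below it, and there is slight yaw. I'll measure the board and rim.

```bash
python3 - <<'E'
from h import *
c=dict(np.load('w2.npz'));P=cloud(c)
hsv=cv2.cvtColor(c['img'],cv2.COLOR_RGB2HSV)
m=((c['img'][...,2]>85)&(c['img'][...,0]>150)&(hsv[...,1]<160)).astype(np.uint8)
w=np.zeros_like(m);w[125:252,208:335]=1;m&=w
m=cv2.morphologyEx(m,cv2.MORPH_OPEN,np.ones((3,3),np.uint8))
cs,_=cv2.findContours(m,cv2.RETR_EXTERNAL,cv2.CHAIN_APPROX_NONE)
k=cv2.convexHull(max(cs,key=cv2.contourArea))[:,0]
r=cv2.minAreaRect((ray(c,k,.012)[:,:2]*1000).astype(np.float32));print('board mm',r)
# body rim from depth
b=(abs(P[...,2]-.062)<.006)
b[:150]=0;b[235:]=0;b[:,:235]=0;b[:,310:]=0
Q=P[b];print(len(Q),np.median(Q[:,2]))
# colour: pale pixels at rim height
b2=b&(hsv[...,1]>60)&(c['img'][...,0]>140)
vu=np.argwhere(b2)[:,::-1].astype(np.float32)
lab=cv2.connectedComponentsWithStats(b2.astype(np.uint8));print(lab[2])
i=1+np.argmax(lab[2][1:,4]);vu=np.argwhere(lab[1]==i)[:,::-1].astype(np.float32)
h=cv2.convexHull(vu)[:,0];X=ray(c,h,.062)[:,:2]
print(cv2.minEnclosingCircle((X*1000).astype(np.float32)), cv2.fitEllipse((X*1000).astype(np.float32)))
# pins tips
t=(P[...,2]>.078)&(P[...,2]<.1);t[:120]=0;t[260:]=0;t[:,:215]=0;t[:,330:]=0
l=cv2.connectedComponentsWithStats(t.astype(np.uint8))
for i in range(1,l[0]):
    if l[2][i,4]>3: print('pin',l[2][i],P[l[1]==i].mean(0).round(4))
E
```

```text
board mm ((572.7981567382812, 14.9935302734375), (120.44967651367188, 122.45857238769531), 4.328459739685059)
1298 0.06250706872553888
[[     0      0    560    420 234028]
 [   289    165      1      1      1]
 [   246    172     51     52   1169]
 [   293    223      1      1      1]
 [   263    229      1      1      1]]
((572.7883911132812, 15.245063781738281), 27.01711082458496) ((572.70849609375, 15.34760570526123), (53.11111068725586, 53.841983795166016), 89.0062484741211)
pin [279 164  13  13 125] [0.6043 0.0022 0.0859]
pin [245 167  13  13 123] [0.6019 0.0339 0.0858]
pin [283 225  12  13 116] [ 0.5447 -0.0025  0.0854]
pin [251 227  12  13 116] [0.5421 0.0293 0.0852]
```

{"fn": "jog_arm", "kwargs": {
  "targets": [
    [9.4,[-21.8,6,-12],0],
    [9.4,[-21.8,6,-12],0],
    [9.4,[-21.8,6,-12],0],
    [9.4,[-21.8,6,-12],0],
    [9.4,[-21.8,6,-12],0],
    [9.4,[-21.8,6,-12],0],
    [9.4,[-21.8,6,-12],0],
    [9.4,[-21.8,6,-12],0]
  ]
}}

```text
time_s: 2.95
ee_pos: [0.4476, 0.2283, 0.1608]
eef_rot: [-1.57, -0.0, -1.572]
force: [0.8, -0.1, -0.1]
grip_width: 0.094
```

```bash
python3 - <<'E'
from h import *
print(ctrl.get_obs()['joint_vel'].round(3))
c=shot('wrist');save(c,'w3.png')
rnd(c,(272,205),.012,50)
E
```

```text
[-0.009  0.    -0.006  0.001 -0.004  0.006]
circle 0.4484825134277344 0.23269011080265045 d 0.04898691922426224 centroid 0.4484987682171943 0.23267123057810768 pix [247 182] [294 228]
```

Jig centre is about (0.573,0.0153) with yaw about 0.077, and the ring is at (0.4485,0.2327). Next, grasp the ring.

```bash
python3 - <<'E'
from h import *
plan([.4485,.2327,.0225],-1.494)
E
```

```text
shift cm [-0.45 13.83  0.07] turn -0.078 rows 3.0
```

{"fn": "jog_arm", "kwargs": {
  "targets": [
    [9.4,[-0.4,5,0.1],-0.078],
    [9.4,[-0.4,10,0.1],-0.078],
    [9.4,[-0.45,12.5,0.1],-0.078],
    [9.4,[-0.45,13.8,0.1],-0.078],
    [9.4,[-0.45,13.8,0.1],-0.078],
    [4.5,[-0.45,13.8,0.1],-0.078],
    [4.5,[-0.45,13.8,0.1],-0.078],
    [4.5,[-0.45,13.8,0.1],-0.078],
    [4.5,[-0.45,13.8,0.1],-0.078],
    [4.5,[-0.45,13.8,0.1],-0.078]
  ],
  "grip_force": 10
}}

```text
time_s: 4.0
ee_pos: [0.4478, 0.2345, 0.0229]
eef_rot: [-1.57, 0.0, -1.492]
force: [0.6, -0.0, -0.1]
grip_width: 0.0574
```

{"fn": "jog_arm", "kwargs": {
  "targets": [
    [4.5,[0,0,0],0],
    [4.5,[0,0,0],0],
    [4.5,[0,0,0],0],
    [4.5,[0,0,0],0]
  ]
}}

```text
time_s: 4.4
ee_pos: [0.4477, 0.2344, 0.0226]
eef_rot: [-1.571, 0.0, -1.492]
force: [-1.6, -0.4, 4.7]
grip_width: 0.0487
```

```bash
python3 - <<'E'
from h import *
plan([.4477,.2344,.15],-1.494);plan([.572,.0155,.15],-1.494)
E
```

```text
shift cm [  0.   -12.74  -0.  ] turn 0.002 rows 3.0
shift cm [ 22.8  -12.74  10.67] turn 0.002 rows 6.0
```

{"fn": "jog_arm", "kwargs": {
  "targets": [
    [4.5,[0,-3,0],0],
    [4.5,[0,-8,0],0],
    [4.5,[0,-12.7,0],0],
    [4.5,[4.5,-12.7,2.1],0],
    [4.5,[9,-12.7,4.2],0],
    [4.5,[13.5,-12.7,6.3],0],
    [4.5,[18,-12.7,8.4],0],
    [4.5,[21.5,-12.7,10],0],
    [4.5,[22.8,-12.7,10.7],0],
    [4.5,[22.8,-12.7,10.7],0]
  ]
}}

```text
time_s: 5.4
ee_pos: [0.5726, 0.0143, 0.1489]
eef_rot: [-1.571, 0.0, -1.494]
force: [0.2, 0.3, 0.2]
grip_width: 0.0487
```

{"fn": "jog_arm", "kwargs": {
  "targets": [
    [4.5,[0,0,0],0],
    [4.5,[0,0,0],0]
  ]
}}

```text
time_s: 5.6
ee_pos: [0.5718, 0.0169, 0.1495]
eef_rot: [-1.571, 0.0, -1.491]
force: [1.1, -0.1, -0.6]
grip_width: 0.0487
```

```bash
python3 - <<'E'
from h import *
o=ctrl.get_obs();print(o['ee_pos'],o['eef_rot'],o['grip_width'],o['joint_vel'].round(3))
c=shot('wrist');save(c,'w4.png');np.savez('w4.npz',**c)
# where the held ring should appear
for p in ([0,.016,0],[0,.010,.025],[0,.010,-.025]):
    q=np.linalg.inv(c['mount'])@np.r_[p,1];K=c['camera_matrix'];print(K[0,2]+K[0,0]*q[0]/-q[2],K[1,2]+K[1,1]*q[1]/q[2])
E
```

```text
[0.57178032 0.016897   0.14945611] [-1.57101510e+00  2.01160351e-04 -1.49056825e+00] 0.04873720639536508 [ 0.001 -0.002 -0.003 -0.001 -0.001 -0.004]
275.37560673516174 257.11559042825064
275.4738494765419 220.01288420191548
275.34414860918037 299.46532078507687
```

View pics/w4.png

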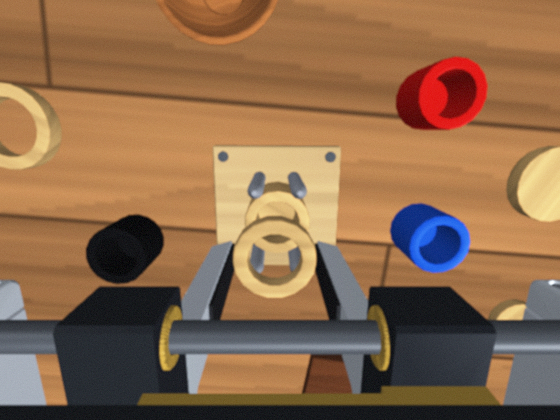

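The held ring is at (275,258) with the jig behind it, and the board is square to the image. I'll measure the ring against the pins and the tool.

```bash
cat > ring.py <<'E'
from h import *
import sys
c=dict(np.load(sys.argv[1]));dz=float(sys.argv[2]);P=cloud(c);T=c['c2w']@np.linalg.inv(c['mount'])
z=T[2,3]-dz
L=np.einsum('ij,hwj->hwi',T[:3,:3].T,P-T[:3,3])
b=(abs(L[...,1]-dz)<.008)&(abs(L[...,0])<.032)&(abs(L[...,2])<.035)&(c['img'][...,0]>130)&((c['img'][...,0].astype(int)-c['img'][...,2])>35)
b=cv2.morphologyEx(b.astype(np.uint8),cv2.MORPH_OPEN,np.ones((3,3)))
l=cv2.connectedComponentsWithStats(b);i=1+np.argmax(l[2][1:,4]);print(l[2][i],np.median(L[l[1]==i],0))
h=cv2.convexHull(np.argwhere(l[1]==i)[:,::-1].astype(np.float32))[:,0]
X=(T[:3,:3].T@(ray(c,h,z)-T[:3,3]).T).T*1000
print('held circle tool x,z mm',cv2.minEnclosingCircle(X[:,[0,2]].astype(np.float32)),cv2.fitEllipse(X[:,[0,2]].astype(np.float32)))
t=(P[...,2]>.08)&(P[...,2]<.1);l=cv2.connectedComponentsWithStats(t.astype(np.uint8))
for i in range(1,l[0]):
    if l[2][i,4]>20: print('pin',l[2][i],P[l[1]==i].mean(0).round(4),(L[l[1]==i].mean(0)*1000).round(1))
E
python3 ring.py w4.npz .0106; sed 's/w4/w2/' /dev/null
```

```text
[ 233  219   84   79 3279] [-0.00081469  0.01014913  0.00175445]
held circle tool x,z mm ((-0.6050394773483276, 1.1071288585662842), 25.371076583862305) ((-0.6229038238525391, 0.8666977882385254), (49.349212646484375, 50.17735290527344), 10.636737823486328)
pin [247 183  17  16 203] [0.6023 0.0339 0.0861] [-14.5  63.4  31.8]
pin [291 183  17  17 201] [0.6046 0.0024 0.0861] [17.1 63.4 31.6]
pin [251 260  13  14 118] [0.5434 0.0283 0.085 ] [-13.6  64.5 -27.4]
pin [290 260  10  12  69] [5.458e-01 1.000e-04 8.390e-02] [ 14.6  65.6 -27.2]
```

```bash
python3 - <<'E'
from h import *
plan([.5719,.0148,.12],-1.494)
E
```

```text
shift cm [ 0.21  2.96 -0.01] turn 0.004 rows 1.0
```

{"fn": "jog_arm", "kwargs": {
  "targets": [
    [4.5,[0.2,1,0],0.003],
    [4.5,[0.2,2,0],0.003],
    [4.5,[0.2,2.95,0],0.003],
    [4.5,[0.2,2.95,0],0.003],
    [4.5,[0.2,2.95,0],0.003],
    [4.5,[0.2,2.95,0],0.003]
  ]
}}

```text
time_s: 6.25
ee_pos: [0.5726, 0.0135, 0.1202]
eef_rot: [-1.57, -0.0, -1.495]
force: [0.1, -0.0, -0.1]
grip_width: 0.0486
```

```bash
python3 - <<'E'
from h import *
o=ctrl.get_obs();print(o['ee_pos'],o['eef_rot'],o['grip_width'])
plan([.5719,.0148,.0856],-1.494)
E
```

```text
[0.57261072 0.01351676 0.12022244] [-1.57037282e+00 -2.49522394e-05 -1.49505207e+00] 0.048605315667064525
shift cm [-0.13  3.46 -0.06] turn -0.001 rows 1.0
```

{"fn": "jog_arm", "kwargs": {
  "targets": [
    [4.5,[0,0,0],0],
    [4.5,[0,0,0],0],
    [4.5,[0,0,0],0]
  ]
}}

```text
time_s: 6.55
ee_pos: [0.5725, 0.0135, 0.1201]
eef_rot: [-1.571, -0.0, -1.495]
force: [0.3, -0.3, -0.6]
grip_width: 0.0488
```

{"fn": "jog_arm", "kwargs": {
  "targets": [
    [4.5,[0,0,0],0]
  ]
}}

```text
time_s: 6.65
ee_pos: [0.5725, 0.0135, 0.12]
eef_rot: [-1.571, -0.0, -1.495]
force: [0.1, 0.2, -0.0]
grip_width: 0.0487
```

```bash
python3 - <<'E'
from h import *
c=shot('wrist');np.savez('w5.npz',**c)
for i in range(3):
    o=ctrl.get_obs();print(o['ee_pos'],o['eef_rot'],o['qpos'].round(4),o['joint_vel'].round(4));optics.camera('side')
E
python3 ring.py w5.npz .0106
```

```text
[0.57248359 0.01350875 0.12003753] [-1.57064327e+00 -1.07303772e-05 -1.49504568e+00] [-0.0404  0.4536  1.5655  0.      1.1223  1.4547] [ 0.      0.0002 -0.0008 -0.0013  0.0003  0.0007]
[0.57245523 0.0135396  0.11997558] [-1.57075908e+00  1.73128926e-05 -1.49501623e+00] [-0.0403  0.4537  1.5656  0.      1.1223  1.4547] [-0.0004  0.0005  0.002   0.0012 -0.0004  0.0014]
[0.57244757 0.01352442 0.11997445] [-1.57075782e+00  2.87446526e-05 -1.49503535e+00] [-0.0404  0.4537  1.5656  0.      1.1223  1.4547] [-0.0004  0.0004  0.0001 -0.0002  0.0005 -0.0009]
[ 233  219   84   79 3226] [-0.00026509  0.01015254  0.00194541]
held circle tool x,z mm ((-0.5339475870132446, 1.093209147453308), 25.32423973083496) ((-0.6259956955909729, 0.8237216472625732), (49.461544036865234, 49.859474182128906), 8.797706604003906)
pin [238 191  19  19 257] [0.6024 0.0338 0.0861] [-17.9  34.   31.4]
pin [288 191  19  19 264] [0.6047 0.0024 0.0859] [13.5 34.1 31.3]
pin [241 283  12  12  68] [0.5408 0.0312 0.0883] [-20.   31.7 -30.3]
pin [294 288  10   7  24] [ 0.5424 -0.0048  0.0888] [ 16.   31.3 -31.4]
```

{"fn": "jog_arm", "kwargs": {
  "targets": [
    [4.5,[-0.15,0.5,0],0],
    [4.5,[-0.15,1,0],0],
    [4.5,[-0.15,1.0,0],0],
    [4.5,[-0.15,1.0,0],0],
    [4.5,[-0.15,1.0,0],0]
  ]
}}

```text
time_s: 7.35
ee_pos: [0.5724, 0.015, 0.11]
eef_rot: [-1.571, -0.0, -1.495]
force: [-1.2, -0.2, 0.0]
grip_width: 0.0486
```

Aligned at (0.5724, 0.0150). Lowering to z of about 0.0852.

{"fn": "jog_arm", "kwargs": {
  "targets": [
    [4.5,[0,0.6,0],0],
    [4.5,[0,1.2,0],0],
    [4.5,[0,1.8,0],0],
    [4.5,[0,2.2,0],0],
    [4.5,[0,2.45,0],0],
    [4.5,[0,2.45,0],0],
    [4.5,[0,2.45,0],0]
  ]
}}

```text
time_s: 8.05
ee_pos: [0.5724, 0.015, 0.0856]
eef_rot: [-1.571, -0.0, -1.495]
force: [-0.2, -0.4, 0.0]
grip_width: 0.0487
```

{"fn": "jog_arm", "kwargs": {
  "targets": [
    [4.5,[0,0.08,0],0],
    [4.5,[0,0.12,0],0],
    [4.5,[0,0.12,0],0]
  ]
}}

```text
time_s: 8.35
ee_pos: [0.5725, 0.015, 0.0846]
eef_rot: [-1.57, -0.0, -1.495]
force: [-1.1, 0.0, 3.0]
grip_width: 0.0488
```

Contact at 3 N. Release and go up.

{"fn": "jog_arm", "kwargs": {
  "targets": [
    [7,[0,0,0],0],
    [7,[0,0,0],0],
    [7,[0,0,0],0],
    [7,[0,0,0],0],
    [7,[0,-2,0],0],
    [7,[0,-5,0],0],
    [7,[0,-8,0],0],
    [7,[0,-8,0],0],
    [7,[0,-8,0],0]
  ]
}}

```text
time_s: 9.25
ee_pos: [0.5723, 0.015, 0.1643]
eef_rot: [-1.57, -0.0, -1.495]
force: [-0.5, -0.1, 0.2]
grip_width: 0.0704
```

```bash
python3 - <<'E'
from h import *
o=ctrl.get_obs();print(o['ee_pos'],o['grip_width'])
c=shot('wrist');np.savez('w6.npz',**c);save(c,'w6.png')
P=cloud(c)
b=(abs(P[...,2]-.074)<.005)&(np.hypot(P[...,0]-.573,P[...,1]-.0155)<.03)&(c['img'][...,0]>130)
l=cv2.connectedComponentsWithStats(b.astype(np.uint8));i=1+np.argmax(l[2][1:,4]);print(l[2][i],np.median(P[l[1]==i],0))
h=cv2.convexHull(np.argwhere(l[1]==i)[:,::-1].astype(np.float32))[:,0];X=ray(c,h,.074)[:,:2]*1000
print(cv2.minEnclosingCircle(X.astype(np.float32)),cv2.fitEllipse(X.astype(np.float32)))
plan([.4643,-.2525,.165],-1.494)
plan([.4643,-.2525,.165],-1.494)
E
```

```text
[0.5723464  0.0150443  0.16429913] 0.07038177832922958
[ 245  192   60   58 1644] [0.57417665 0.01552396 0.07449988]
((573.2683715820312, 15.61440658569336), 25.123640060424805) ((573.1246337890625, 15.599631309509277), (49.22850799560547, 50.04316329956055), 92.87073516845703)
shift cm [ 25.86  -0.15 -12.76] turn -0.001 rows 6.0
shift cm [ 25.86  -0.15 -12.76] turn -0.001 rows 6.0
```

View pics/w6.png

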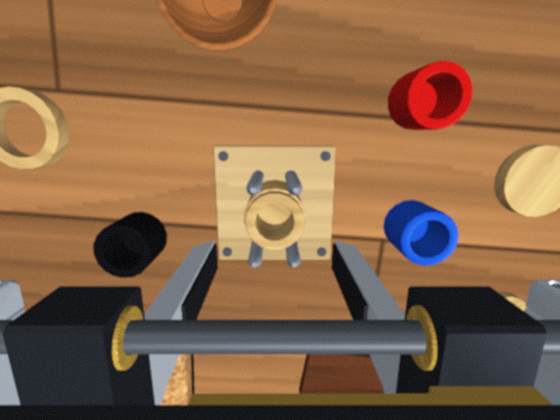

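The ring sits squarely on the body at (275,218), 0.5 mm from the body centre and level at 0.0745. Now the disc.

{"fn": "jog_arm", "kwargs": {
  "targets": [
    [9.4,[26,0,-12.8],0],
    [9.4,[26,0,-12.8],0],
    [9.4,[26,0,-12.8],0],
    [9.4,[26,0,-12.8],0],
    [9.4,[26,0,-12.8],0],
    [9.4,[26,0,-12.8],0],
    [9.4,[26,0,-12.8],0],
    [9.4,[26,0,-12.8],0],
    [9.4,[26,0,-12.8],0]
  ]
}}

```text
time_s: 10.2
ee_pos: [0.4645, -0.253, 0.1635]
eef_rot: [-1.572, 0.001, -1.494]
force: [-0.8, -0.2, 0.6]
grip_width: 0.094
```

```bash
python3 - <<'E'
from h import *
rnd(shot('wrist'),(272,205),.012,50)
plan([.464,-.2539,.0225],-1.494)
E
```

```text
circle 0.46438443660736084 -0.25391170382499695 d 0.048809707164764404 centroid 0.4643788432503914 -0.2538737067182889 pix [253 182] [299 228]
shift cm [ 0.11 14.12 -0.07] turn 0.0 rows 3.0
```

{"fn": "jog_arm", "kwargs": {
  "targets": [
    [9.4,[0.1,5,0],0],
    [9.4,[0.1,10,0],0],
    [9.4,[0.1,13,0],0],
    [9.4,[0.1,14.1,0],0],
    [9.4,[0.1,14.1,0],0],
    [9.4,[0.1,14.1,0],0]
  ]
}}

```text
time_s: 10.85
ee_pos: [0.4654, -0.255, 0.0247]
eef_rot: [-1.569, -0.001, -1.494]
force: [0.3, 0.3, 0.8]
grip_width: 0.0942
```

{"fn": "jog_arm", "kwargs": {
  "targets": [
    [4.5,[0,0,0],0],
    [4.5,[0,0,0],0],
    [4.5,[0,0,0],0],
    [4.5,[0,0,0],0],
    [4.5,[0,0,0],0],
    [4.5,[0,0,0],0],
    [4.5,[0,0,0],0],
    [4.5,[0,0,0],0],
    [4.5,[0,0,0],0]
  ]
}}

```text
time_s: 11.75
ee_pos: [0.4645, -0.2549, 0.0233]
eef_rot: [-1.571, -0.0, -1.495]
force: [-0.2, -0.4, 1.3]
grip_width: 0.0493
```

```bash
python3 - <<'E'
from h import *
o=ctrl.get_obs();print(o['ee_pos'],o['grip_width'])
plan([.5724,.0150,.15],-1.494)
E
```

```text
[ 0.46449214 -0.25492528  0.02330663] 0.049256616358433244
shift cm [-26.1  -12.67  12.81] turn -0.001 rows 7.0
```

{"fn": "jog_arm", "kwargs": {
  "targets": [
    [4.5,[0,-3,0],0],
    [4.5,[0,-8,0],0],
    [4.5,[0,-12.7,0],0],
    [4.5,[-4,-12.7,2],0],
    [4.5,[-8.5,-12.7,4.2],0],
    [4.5,[-13,-12.7,6.4],0],
    [4.5,[-17.5,-12.7,8.6],0],
    [4.5,[-22,-12.7,10.8],0],
    [4.5,[-25,-12.7,12.3],0],
    [4.5,[-26.1,-12.7,12.8],0]
  ]
}}

```text
time_s: 12.75
ee_pos: [0.5729, 0.0178, 0.15]
eef_rot: [-1.571, 0.0, -1.492]
force: [0.6, -0.6, -0.8]
grip_width: 0.0495
```

{"fn": "jog_arm", "kwargs": {
  "targets": [
    [4.5,[0,0,0],0],
    [4.5,[0,0,0],0],
    [4.5,[0,0,0],0],
    [4.5,[0,0,0],0]
  ]
}}

```text
time_s: 13.15
ee_pos: [0.5721, 0.0138, 0.1504]
eef_rot: [-1.571, -0.0, -1.497]
force: [-0.2, -0.2, -0.3]
grip_width: 0.0495
```

```bash
python3 - <<'E'
from h import *
c=shot('wrist');np.savez('w7.npz',**c)
plan([.5725,.0150,.122],-1.494)
E
python3 ring.py w7.npz .0113
```

```text
shift cm [-0.1   2.84  0.04] turn -0.002 rows 1.0
[ 233  219   84   80 5230] [-0.00082109  0.01062646  0.00150546]
held circle tool x,z mm ((-0.751298725605011, 0.5618194341659546), 25.517915725708008) ((-0.5560082197189331, 0.3764945864677429), (49.49769973754883, 50.454185485839844), 13.325248718261719)
pin [243 183  16  16 198] [0.6022 0.0339 0.0861] [-17.9  64.3  31.5]
pin [287 183  16  16 199] [0.6046 0.0023 0.086 ] [13.8 64.3 31.5]
```

{"fn": "jog_arm", "kwargs": {
  "targets": [
    [4.5,[-0.13,1,0.05],-0.002],
    [4.5,[-0.13,2,0.05],-0.002],
    [4.5,[-0.13,2.8,0.05],-0.002],
    [4.5,[-0.13,2.8,0.05],-0.002],
    [4.5,[-0.13,2.8,0.05],-0.002],
    [4.5,[-0.13,2.8,0.05],-0.002]
  ]
}}

```text
time_s: 13.8
ee_pos: [0.5729, 0.0164, 0.1226]
eef_rot: [-1.57, -0.0, -1.493]
force: [-0.1, -0.2, -0.7]
grip_width: 0.0497
```

{"fn": "jog_arm", "kwargs": {
  "targets": [
    [4.5,[0.08,0.5,0],0],
    [4.5,[0.08,0.8,0],0],
    [4.5,[0.08,0.8,0],0],
    [4.5,[0.08,0.8,0],0]
  ]
}}

```text
time_s: 14.2
ee_pos: [0.5728, 0.0156, 0.1142]
eef_rot: [-1.571, 0.0, -1.493]
force: [0.8, -0.0, -0.1]
grip_width: 0.0495
```

{"fn": "jog_arm", "kwargs": {
  "targets": [
    [4.5,[0.06,0.3,0],0],
    [4.5,[0.06,0.8,0],0],
    [4.5,[0.06,1.2,0],0],
    [4.5,[0.06,1.55,0],0],
    [4.5,[0.06,1.6,0],0],
    [4.5,[0.06,1.6,0],0]
  ]
}}

```text
time_s: 14.8
ee_pos: [0.5728, 0.015, 0.0981]
eef_rot: [-1.571, 0.0, -1.493]
force: [0.6, 0.2, -1.6]
grip_width: 0.0497
```

{"fn": "jog_arm", "kwargs": {
  "targets": [
    [4.5,[0,0.06,0],0],
    [4.5,[0,0.1,0],0],
    [4.5,[0,0.1,0],0]
  ]
}}

```text
time_s: 15.1
ee_pos: [0.5729, 0.015, 0.0973]
eef_rot: [-1.571, -0.0, -1.493]
force: [0.1, -0.1, -1.5]
grip_width: 0.0496
```

{"fn": "jog_arm", "kwargs": {
  "targets": [
    [4.5,[0,0.04,0],0],
    [4.5,[0,0.06,0],0],
    [4.5,[0,0.06,0],0]
  ]
}}

```text
time_s: 15.4
ee_pos: [0.573, 0.015, 0.0973]
eef_rot: [-1.57, -0.0, -1.493]
force: [-2.0, 0.7, 5.8]
grip_width: 0.0497
```

Contact at about 6 N. Release, rise and look.

{"fn": "jog_arm", "kwargs": {
  "targets": [
    [7,[0,0,0],0],
    [7,[0,0,0],0],
    [7,[0,0,0],0],
    [7,[0,0,0],0],
    [7,[0,-2,0],0],
    [7,[0,-5,0],0],
    [7,[0,-7,0],0],
    [7,[0,-7,0],0],
    [7,[0,-7,0],0]
  ]
}}

```text
time_s: 16.3
ee_pos: [0.5727, 0.0149, 0.166]
eef_rot: [-1.571, 0.0, -1.493]
force: [0.9, -0.5, 0.1]
grip_width: 0.0703
```

```bash
python3 - <<'E'
from h import *
o=ctrl.get_obs();print(o['ee_pos'],o['grip_width'])
c=shot('wrist');save(c,'w8.png')
P=cloud(c)
b=(abs(P[...,2]-.086)<.005)&(np.hypot(P[...,0]-.573,P[...,1]-.0155)<.03)&(c['img'][...,0]>130)&(c['img'][...,0]>c['img'][...,2]+35.)
b=cv2.morphologyEx(b.astype(np.uint8),cv2.MORPH_OPEN,np.ones((3,3)))
l=cv2.connectedComponentsWithStats(b);i=1+np.argmax(l[2][1:,4]);Q=P[l[1]==i];print(l[2][i],np.median(Q,0))
print('tilt',np.linalg.lstsq(np.c_[Q[:,:2]-Q[:,:2].mean(0),np.ones(len(Q))],Q[:,2],rcond=None)[0])
h=cv2.convexHull(np.argwhere(l[1]==i)[:,::-1].astype(np.float32))[:,0];X=ray(c,h,.086)[:,:2]*1000
print(cv2.minEnclosingCircle(X.astype(np.float32)),cv2.fitEllipse(X.astype(np.float32)))
plan([.5725,.0152,.04],-1.494)
E
```

```text
[0.5726824  0.0149288  0.16603469] 0.07025845170069392
[ 244  195   62   60 2894] [0.57391697 0.01565471 0.08671995]
tilt [-0.00566219  0.0002785   0.08667513]
((573.2132568359375, 15.44726848602295), 25.057544708251953) ((573.10888671875, 15.50613021850586), (49.359352111816406, 49.900672912597656), 103.84813690185547)
shift cm [-0.02 12.54  0.03] turn 0.001 rows 3.0
```

View pics/w8.png

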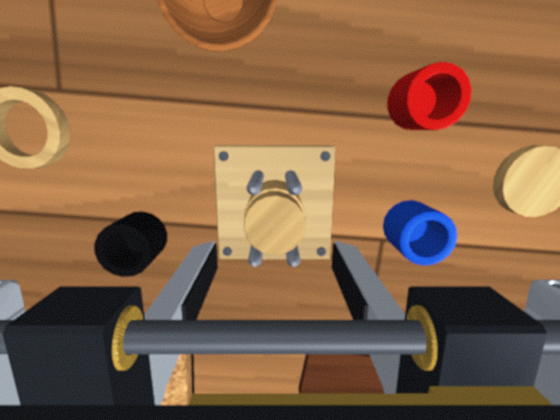

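The disc sits level on the stack at (274,222), within 0.3 mm of the ring centre. Going down to grip the body.

{"fn": "jog_arm", "kwargs": {
  "targets": [
    [8,[0,3,0],0],
    [8,[0,6,0],0],
    [8,[0,8.5,0],0],
    [8,[0,10.5,0],0],
    [8,[0,12,0],0],
    [8,[0,12.6,0],0],
    [8,[0,12.6,0],0],
    [8,[0,12.6,0],0]
  ]
}}

```text
time_s: 17.15
ee_pos: [0.5732, 0.015, 0.0413]
eef_rot: [-1.57, -0.0, -1.493]
force: [0.3, -0.2, 0.6]
grip_width: 0.0799
```

{"fn": "jog_arm", "kwargs": {
  "targets": [
    [6,[0,0,0],0],
    [6,[0,0,0],0],
    [6,[0,0,0],0],
    [6,[0,0,0],0],
    [5.6,[0,0,0],0],
    [5.4,[0,0,0],0],
    [5.2,[0,0,0],0],
    [5.0,[0,0,0],0],
    [5.0,[0,0,0],0],
    [5.0,[0,0,0],0]
  ],
  "grip_force": 20
}}

```text
time_s: 18.15
ee_pos: [0.5728, 0.0149, 0.0407]
eef_rot: [-1.571, -0.0, -1.493]
force: [0.6, -0.4, 0.5]
grip_width: 0.0532
```

{"fn": "jog_arm", "kwargs": {
  "targets": [
    [5.0,[0,0,0],0],
    [5.0,[0,0,0],0],
    [5.0,[0,0,0],0],
    [5.0,[0,0,0],0]
  ]
}}

```text
time_s: 18.55
ee_pos: [0.5728, 0.015, 0.0407]
eef_rot: [-1.571, -0.0, -1.493]
force: [-0.4, -0.1, 1.3]
grip_width: 0.0535
```

{"fn": "jog_arm", "kwargs": {
  "targets": [
    [5,[0,-0.1,0],0],
    [5,[0,-0.3,0],0],
    [5,[0,-0.6,0],0],
    [5,[0,-1.0,0],0],
    [5,[0,-1.4,0],0],
    [5,[0,-1.8,0],0],
    [5,[0,-2.1,0],0],
    [5,[0,-2.3,0],0],
    [5,[0,-2.4,0],0],
    [5,[0,-2.4,0],0]
  ]
}}

```text
time_s: 19.55
ee_pos: [0.5729, 0.015, 0.0647]
eef_rot: [-1.571, -0.0, -1.493]
force: [-0.3, -0.3, -0.6]
grip_width: 0.0533
```

{"fn": "jog_arm", "kwargs": {
  "targets": [
    [5,[0,-0.2,0],0],
    [5,[0,-0.6,0],0],
    [5,[0,-1.1,0],0],
    [5,[0,-1.7,0],0],
    [5,[0,-2.4,0],0],
    [5,[0,-3.1,0],0],
    [5,[0,-3.8,0],0],
    [5,[0,-4.5,0],0],
    [5,[0,-4.9,0],0],
    [5,[0,-5.1,0],0]
  ]
}}

```text
time_s: 20.55
ee_pos: [0.573, 0.015, 0.1162]
eef_rot: [-1.57, -0.0, -1.493]
force: [0.0, -0.4, -1.2]
grip_width: 0.0527
```

{"fn": "jog_arm", "kwargs": {
  "targets": [
    [5,[0,-0.2,0],0],
    [5,[0,-0.6,0],0],
    [5,[0,-1.2,0],0],
    [5,[0,-1.9,0],0],
    [5,[0,-2.7,0],0],
    [5,[0,-3.5,0],0],
    [5,[0,-4.3,0],0],
    [5,[0,-4.9,0],0],
    [5,[0,-5.2,0],0],
    [5,[0,-5.3,0],0]
  ]
}}

```text
time_s: 21.55
ee_pos: [0.5729, 0.015, 0.169]
eef_rot: [-1.571, -0.0, -1.493]
force: [-0.3, -0.7, -1.5]
grip_width: 0.0531
```

{"fn": "jog_arm", "kwargs": {
  "targets": [
    [5,[0,0,0],0],
    [5,[0,0,0],0],
    [5,[0,0,0],0],
    [5,[0,0,0],0],
    [5,[0,0,0],0]
  ]
}}

```text
time_s: 22.05
ee_pos: [0.5728, 0.015, 0.1686]
eef_rot: [-1.571, 0.0, -1.493]
force: [0.5, 0.6, -2.0]
grip_width: 0.0532
```

```bash
python3 - <<'E'
from h import *
c=shot('wrist');s=shot('side');T=T_tool(ctrl.get_obs());P=cloud(c)
z=T[2,3]-.0407+.086
b=(abs(P[...,2]-z)<.006)&(np.hypot(P[...,0]-.573,P[...,1]-.0155)<.032)&(c['img'][...,0]>130)&(c['img'][...,0]>c['img'][...,2]+35.)
Q=P[b];print(z,len(Q),np.median(Q,0),np.linalg.lstsq(np.c_[Q[:,:2]-Q[:,:2].mean(0),np.ones(len(Q))],Q[:,2],rcond=None)[0])
a=cv2.resize(s['img'][80:290,150:430],None,fx=2,fy=2)
cv2.imwrite('pics/end.png',cv2.cvtColor(a,cv2.COLOR_RGB2BGR));save(c,'w9.png')
E
```

```text
0.2139112690043866 6440 [0.58150842 0.01634807 0.21451924] [-0.0048892   0.00057064  0.21447624]
```

View pics/end.png

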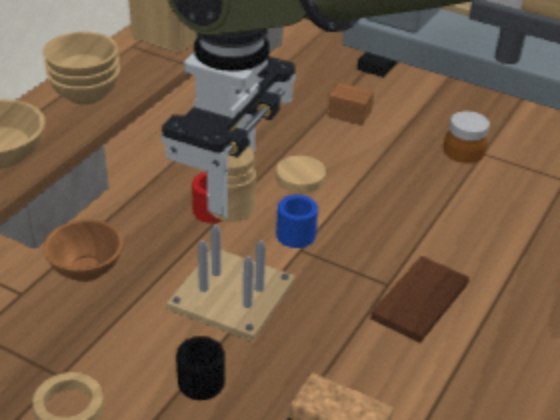

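View pics/w9.png

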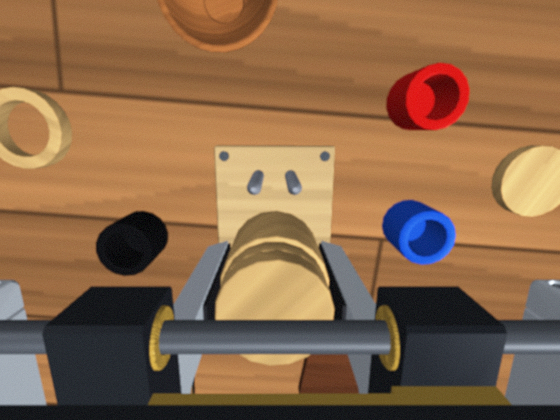

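The side crop shows body, ring and disc held together at (235,180), clear of the empty jig at (232,290). The wrist view shows the disc top squarely on the stack at (275,300), and the other things look unmoved. Underside z is about 0.140, which is 5 cm above the tips.

```bash
python3 -c "
from station import ctrl
print(ctrl.hand_in())"
```

```text
the job is handed in; nothing more can be done
None
```

I set the small ring on the body and let it go, then did the same with the small disc. I then gripped the body at 20 N and lifted the three-piece stack out of the jig. I handed the job in at about 22 s with the arm still holding the stack.

**Checks before the lift:**
- **Ring:** it sat within about 0.5 mm of the body's centre.
- **Disc:** it sat within about 0.3 mm of the ring's centre, tilted about 0.3°.

**Last checks, holding the stack:**
- **Height:** the body's underside is at z ≈ 0.140 m, about 5 cm above the pin tips. I worked this out from how far the tool rose; I did not measure the underside directly.
- **Level:** the disc top measures 0.2145 m against 0.2139 m expected, tilted about 0.3°.
- **Grip:** the opening is steady at 53 mm.
- **Bystanders:** the bystanders and look-alikes in the last two views looked unmoved, judged by eye only.

No final check failed. The arm's sideways position lagged its commands by 1 to 2 mm at times; I corrected this before lowering each part.

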